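# Swap the seasonings and the breakfast jars back into their own holders

### The arm

A 6-joint arm with a two-finger parallel gripper is mounted at the origin on a cart in front of the work surface, level with it; the furniture and walls round the work are solid. World frame = base frame: x ahead of the robot, y to its left, z up, the work surface at z = 0. Lengths are in m, angles in rad, forces in N, time in s.
With the tool pointing down it reaches from about 0.3 to 0.775 m from the base axis. Payload 14.6 kg.
Tool frame: the origin (TCP) lies on the mounting face of the last link; the fingertips stand 199 mm ahead of it and the grasp point (between the pads) lies 180 mm ahead of it; z points along the fingers, y is the line along which they close (so a half turn about z gives the same grasp; the last joint's range is limited). The gripper opens to 94 mm and grips with 3 to 60 N. Pads are 16 mm wide; open, the fingers measure 119 mm over their backs; the gripper's body (75 mm by 177 mm) begins 78 mm behind the grasp point.
Start: joints at [1.236, 0.3, 1.521, -0, 1.321, -0.067], TCP at [0.146, 0.53, 0.405] pointing down, gripper open.
Joint ranges: [-3.03, 3.03], [-0.79, 2.21], [0.23, 2.52], [-1.04, 4.18], [0, 3.07], [-2.55, 2.55]. Speed limits (rad/s): [2.22, 2.22, 2.57, 3.14, 3.14, 3.14].

### API

Orientations are given as [roll, pitch, yaw] about the fixed x, y, z axes, in that order (R = Rz(yaw) Ry(pitch) Rx(roll)).
In Python, from station import telemetry, cams, workorder, finder gives the robot as it stands.
- The arm moves only by the tool jog_arm, never from a script. Its argument "rows" is a list of rows, each an object with "gripper": the finger opening in m, from 0 to 0.094; "slide": the shift along the tool's x, y, z in m, a list of three; "spin": the turn about the tool's z in rad. In form: [{"gripper": gripper, "slide": [tx, ty, tz], "spin": spin}, ...]. A call has 1 to 8 rows; each row is the pose to reach, as a shift and turn from the pose commanded when the call began, along the tool's axes at that moment; what a row does not reach only later rows make up. A row lasts 1/10 s, in which the tool goes at most 50 mm and 8.59 degrees, less where a joint would pass 70% of its speed; a pose out of reach is approached as far as the arm can. A call with a gripper value outside its range is refused whole. The fingers move at their own pace and stop on an object; "squeeze" is the grip in N (left out, the last holds). Time passes only in rows, so rows that repeat a pose let the fingers close. It gives the time, the measured TCP pose, the force, the opening and the grip force at its end, in the units of the state.
- telemetry.get_obs(): the state, without advancing time (a new reading comes with each control period).
- cams.camera(name): name is "scene" or "top" or "wrist"; returns (picture, depth): 420x560x3 uint8, red, green, blue; 420x560 float32, m along the optical axis (not along the pixel's ray), 0 where there is no reading.
- cams.camera_info(name): a dict with "camera_matrix" (3x3 intrinsics, pixels), "k1" (the pictures are not rectified: a ray, as slopes to the right and down, at radius r is drawn at 1 + k1 r^2 times it, then the intrinsics apply), "R" (3x3) and "t" (3): a world point X has camera coordinates R X + t; the wrist camera has in their place "tool_from_camera" (4x4, takes a point from camera to tool coordinates, whose origin is the TCP and whose axes are the flange's). Camera axes: x right, y down, z forward; pixel columns grow to the right and rows downward; lengths in m; the calibration is good to about 2 mm. A picture is of the moment at which its call begins: read the wrist's pose just before it. camera_info takes no time and is no camera call.
- workorder.hand_in(): hands the job in; it is judged then, once.
Trained networks look in the newest picture that a camera, given by its name, has taken for a name from the list of things; names that differ only in an ending like _2 or _b are one class to them, and where a whole thing is asked for, a point or a joint stands for the part that bears it (a point fixed in the world has none). Each returns a list of dicts, best first, with "confidence" (0 to 1); they miss things now and then, are a little off and sometimes report something else, mostly with a low value. They report only what shows in the picture. A call takes as long as a camera call.
- finder.find_in(target, camera): "point" ([x, y, z] in m, in world coordinates, good to about 4 mm: the middle of the surface that is visible of it).
- finder.masks_of(target, camera): "region" (420x560 bool, what is visible of it).
The state is a dict: "time_s": time; "qpos": joint angles; "joint_vel": joint speeds; "tau": joint torques, N m; "ee_pos": TCP position; "eef_rot": TCP orientation; "force": force on the tool from outside, world axes, zero at the start; "moment": the same for the moment, N m; "grip_width": finger opening in m; "grip_force": force on a finger pad.
Only numpy, scipy, OpenCV 4.12 (cv2) and the standard library are available. Lean on these libraries where they do the work, as an engineer would, in place of code of your own. Each camera call takes 0.05 s, during which the arm holds its last target. There are 200 camera calls.

### The job

After a wipe-down everything was put back in the wrong holder: the honey and preserve jars stand in the seasoning stand, and the pepper mill and salt shaker stand in the breakfast tray. Swap them, so that the mill and the shaker stand in the two round wells of the seasoning stand and the two jars in the two compartments of the breakfast tray (either place within a holder will do), all upright and let go; both holders are full, so park something on the cork mat or a clear bit of worktop on the way. Lower things rather than dropping them, tip nothing over, and leave the spotted mug, the black-capped spice jar and the tin where they are.

Things in the scene. Friction and masses are not known exactly. Their poses are not given: they have to be found in the camera images.
- seasoning_stand: Seasoning stand: dark wooden block 212 x 108 mm, 30 mm high, fixed, with two round wells 86 mm across, one thing to a well; well floors flat, 8 mm above the worktop. Origin: centre of its underside. x runs along its length, roughly away from the robot; well centres at x = +51 and -51 mm, y = 0. Stands beside the breakfast tray, on either side of it.
- breakfast_tray: Breakfast tray: pale wooden box 212 x 108 mm, walls 8 mm thick and 30 mm high, fixed, a cross wall in the middle, a low steel loop handle sticking out 30 mm at each end. Two square-cornered compartments, inside 94 (along x) by 92 mm (along y), floor 8 mm above the worktop. Origin: centre of its underside. x runs along its length; compartment centres at x = +51 and -51 mm, y = 0.
- cork_mat: Round cork mat, 86 mm across, 6 mm thick, fixed, lying free on the strip of worktop in front of the sink: a clear spot to set something down on. Origin: centre of its underside. (To the left a wall cabinet hangs 0.47 m and more above the worktop, from 0.62 m ahead of the robot on, over the dish rack: swing the arm clear of it.)
- pepper_mill: Wooden pepper mill, upright, 58 mm across at the foot, 150 mm tall, waisted; the rounded head from 109 to 139 mm height is 50 mm across and good to grip. About 0.18 kg. Origin: centre of its underside; z up along its axis. Belongs in the seasoning stand; starts in the breakfast tray.
- salt_shaker: Salt shaker, clear with grey top, upright, 44 mm across up to 66 mm height, then narrowing to a 34 mm cap; 90 mm tall. About 0.1 kg. Origin: centre of its underside; z up along its axis. Belongs in the seasoning stand; starts in the breakfast tray.
- honey_jar: Honey jar with amber screw lid, upright, 58 mm across (the lid too), 90 mm tall. About 0.26 kg. Origin: centre of its underside; z up along its axis. Belongs in the breakfast tray; starts in the seasoning stand.
- preserve_jar: Wide jar of preserve with a grey screw lid, upright, 68 mm across, 85 mm tall; lid 63 mm across from 74 mm height up. About 0.28 kg. Origin: centre of its underside; z up along its axis. Belongs in the breakfast tray; starts in the seasoning stand.
- spotted_mug: White mug with dark spots, 82 mm across, 91 mm tall, with handle 117 mm long; origin: centre of the underside of that outline. Stands on the strip of worktop in front of the sink; leave it alone.
- spice_jar: Spice jar with black cap, 41 mm across, 105 mm tall, standing on the worktop behind the holders; origin: centre of its underside. Leave it alone.
- tin: Flat round food tin, 86 mm across, 40 mm tall, standing behind the holders; origin: centre of its underside. Leave it alone.

How it is judged:
By the outcome, as a careful person would: the job done as asked, in the order asked, and still so for the second after the job is handed in, with the robot touching nothing.
It also fails if it takes over 138 s, if anything falls off the work surface, if the arm or the gripper's body presses on something with over 40 N, if the wrist force passes 120 N, or if a joint passes its speed limit or range.

## Working session

There is one attempt and no reset: what is moved stays moved. The work goes in short steps, Python scripts to look and compute and a tool call to move; the robot and the scene stay as the last step left them, time stands still between calls to the robot, and variables do not carry over. Pictures are saved under pics/ and viewed, at most 14 in all, crops included, and the job is handed in when it is done.

Besides the shell and the picture viewer there is one more tool, called after ">>>" as name([rows], argument=value, ...), one row to a line, values as JSON. jog_arm: Moves the arm, as the interface text tells. Its arguments: {"type":"object","properties":{"rows":{"type":"array","items":{"type":"object","properties":{"gripper":{"type":"number"},"slide":{"type":"array","items":{"type":"number"}},"spin":{"type":"number"}}}},"squeeze":{"type":"number"}},"required":["rows"]}

```bash
ls; mkdir -p pics; python3 - <<'E'
from station import telemetry,cams,finder
import cv2,numpy as np
o=telemetry.get_obs();print(o)
for c in ("top","scene"):
    p,d=cams.camera(c);cv2.imwrite(f"pics/{c}0.png",p[:,:,::-1]);i=cams.camera_info(c);print(c,i)
    for n in "seasoning_stand breakfast_tray cork_mat pepper_mill salt_shaker honey_jar preserve_jar spotted_mug spice_jar tin".split():
        r=finder.find_in(n,c)
        print(n,[(np.round(x["point"],3).tolist(),round(x["confidence"],2)) for x in r[:2]])
E
```

```text
pics
{'time_s': 0.0, 'qpos': array([ 1.23638776e+00,  3.00466417e-01,  1.52159828e+00, -2.45266703e-05,
        1.32068392e+00, -6.65842754e-02]), 'joint_vel': array([-0.00085607, -0.0013615 , -0.00031678,  0.00020107, -0.00100662,
       -0.00063698]), 'tau': array([-3.80576123e-03, -5.31789351e+01, -3.52742457e+01,  7.06650387e-02,
        2.43756064e-02, -1.08206891e-04]), 'ee_pos': array([0.14553283, 0.53035858, 0.40408149]), 'eef_rot': array([-3.14043767e+00, -5.32084658e-05,  2.87377442e+00]), 'force': array([-0.05764569,  0.40482172,  0.82517997]), 'moment': array([ 0.00989507, -0.02671629,  0.01045981]), 'grip_force': 0.0, 'grip_width': 0.09448214084327942}
top {'camera_matrix': array([[501.98789576,   0.        , 283.21737127],
       [  0.        , 501.98789576, 215.68070628],
       [  0.        ,   0.        ,   1.        ]]), 'k1': -0.1628760473286174, 'R': array([[-1.54529464e-02, -9.99862996e-01, -5.93265639e-03],
       [-9.46377017e-01,  1.65406952e-02, -3.22640584e-01],
       [ 3.22694511e-01,  6.28782015e-04, -9.46502962e-01]]), 't': array([-0.08169067,  0.5326668
[... 671 characters left out ...]
0.        ,   1.        ]]), 'k1': -0.13258628071143522, 'R': array([[ 0.61690805, -0.78702037, -0.00483643],
       [-0.43285582, -0.33415013, -0.8372452 ],
       [ 0.65731294,  0.51859679, -0.54680625]]), 't': array([-0.43139225,  0.2534562 ,  0.97243892])}
seasoning_stand [([0.448, -0.44, 0.025], 0.64)]
breakfast_tray [([0.479, -0.201, 0.018], 0.84), ([0.698, -0.229, 0.066], 0.25)]
cork_mat [([0.406, 0.18, 0.009], 0.92)]
pepper_mill []
salt_shaker [([0.443, -0.184, 0.055], 0.92)]
honey_jar [([0.535, -0.416, 0.076], 0.79)]
preserve_jar [([0.435, -0.415, 0.073], 0.77)]
spotted_mug [([0.39, -0.018, 0.066], 0.91)]
spice_jar [([0.702, -0.229, 0.066], 0.74)]
tin [([0.69, -0.318, 0.034], 0.84)]
```

```bash
cat > h.py <<'E'
from station import telemetry,cams,finder
import cv2,numpy as np
def cloud(c,save=None):
    o=telemetry.get_obs()
    p,d=cams.camera(c);i=cams.camera_info(c)
    if save: cv2.imwrite(f"pics/{save}.png",p[:,:,::-1])
    K=i["camera_matrix"];H,W=d.shape
    uv=np.stack(np.meshgrid(np.arange(W),np.arange(H)),-1).reshape(-1,1,2).astype(float)
    n=cv2.undistortPoints(uv,K,np.array([i["k1"],0,0,0])).reshape(H,W,2)
    X=np.dstack([n*d[...,None],d])
    if c=="wrist":
        from scipy.spatial.transform import Rotation as R
        T=i["tool_from_camera"];X=X@T[:3,:3].T+T[:3,3]
        X=X@R.from_euler("xyz",o["eef_rot"]).as_matrix().T+o["ee_pos"]
    else: X=(X-i["t"])@i["R"]
    X[d==0]=np.nan
    return p,X
def circ(P):  # robust circle: min enclosing after z slice
    (c,r)=cv2.minEnclosingCircle(P[:,:2].astype(np.float32)*1000);return np.round(c,1),round(r,1)
E
python3 - <<'E'
from h import *
p,X=cloud("top")
for n,lo,hi in [("pepper_mill",.10,.16),("salt_shaker",.08,.11),("honey_jar",.085,.11),("preserve_jar",.075,.1),("cork_mat",.003,.012),("tin",.033,.05),("spice_jar",.1,.12),("spotted_mug",.07,.1),("seasoning_stand",.024,.036),("breakfast_tray",.024,.036)]:
    r=finder.masks_of(n,"top")
    if not r: print(n,"none");continue
    m=cv2.erode(r[0]["region"].astype(np.uint8),np.ones((2,2)))>0
    P=X[m];P=P[~np.isnan(P[:,0])]
    q=P[(P[:,2]>lo)&(P[:,2]<hi)]
    print(n,round(r[0]["confidence"],2),len(P),len(q),"med",np.round(np.median(q,0),3),"zr",np.round(np.percentile(P[:,2],[2,50,98]),3),circ(q))
    if hi==.036: print("  rect",cv2.minAreaRect(q[:,:2].astype(np.float32)*1000))
E
```

```text
pepper_mill 0.84 472 256 med [ 0.547 -0.196  0.141] zr [0.008 0.12  0.156] (array([ 553.9, -198. ]), 25.1)
salt_shaker 0.5 210 107 med [ 0.452 -0.173  0.094] zr [0.007 0.082 0.101] (array([ 455.3, -173.5]), 17.2)
honey_jar 0.58 466 291 med [ 0.549 -0.408  0.098] zr [0.018 0.095 0.103] (array([ 549.6, -407.6]), 29.4)
preserve_jar 0.65 551 370 med [ 0.449 -0.402  0.093] zr [0.014 0.091 0.099] (array([ 450.3, -402.7]), 31.7)
cork_mat 0.35 1369 201 med [ 0.461 -0.391  0.008] zr [0.003 0.029 0.037] (array([ 488.1, -407.3]), 106.9)
tin 0.68 618 478 med [ 0.696 -0.322  0.038] zr [0.006 0.037 0.044] (array([ 697.2, -321.9]), 43.6)
spice_jar 0.71 274 117 med [ 0.708 -0.224  0.106] zr [0.008 0.091 0.111] (array([ 709. , -223.2]), 19.5)
spotted_mug 0.8 882 223 med [ 0.397 -0.018  0.085] zr [0.002 0.028 0.093] (array([401.2, -14.9]), 53.5)
seasoning_stand 0.72 456 15 med [ 0.539 -0.196  0.027] zr [0.014 0.116 0.156] (array([ 552.3, -197.8]), 27.3)
  rect ((542.244384765625, -198.2415313720703), (23.105554580688477, 54.45680618286133), 2.340268850326538)
breakfast_tray 0.6 1665 474 med [ 0.486 -0.192  0.03 ] zr [0.003 0.011 0.035] (array([ 497.6, -182.1]), 123.5)
  rect ((496.88531494140625, -185.81097412109375), (106.93849182128906, 240.6488037109375), 79.59021759033203)
```

View pics/top0.png

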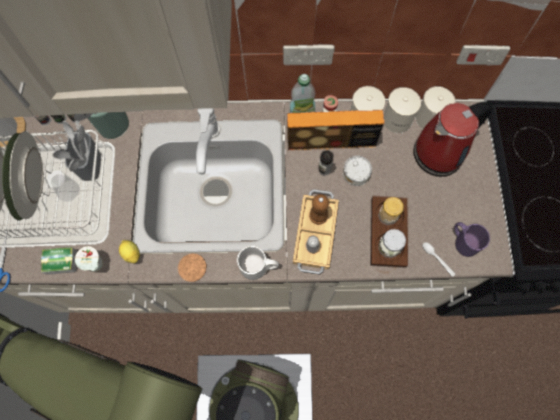

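View pics/scene0.png

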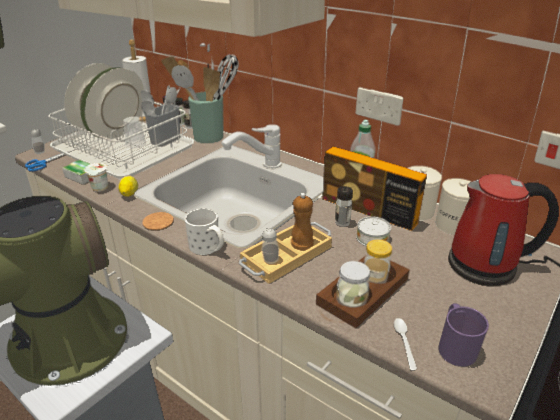

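```bash
python3 - <<'E'
from h import *
p,X=cloud("top")
for n,c,h in [("stand",(.5,-.40),.0),("tray",(.5,-.186),0)]:
    s=(X[...,2]>.02)&(X[...,2]<.04)&(abs(X[...,0]-c[0])<.16)&(abs(X[...,1]-c[1])<.09)
    k,l,st,_=cv2.connectedComponentsWithStats(s.astype(np.uint8));j=1+np.argmax(st[1:,4]);P=X[l==j][:,:2]
    best=None
    from scipy.optimize import differential_evolution as DE
    def f(v):
        a=v[2];q=(P-v[:2])@np.array([[np.cos(a),-np.sin(a)],[np.sin(a),np.cos(a)]])
        e=np.maximum(abs(q)-[.106,.054],0);ex=(abs(q[:,0])<.106)
        # inside band hits (rim) rewarded
        d=np.maximum(0.106-abs(q[:,0]),0);dd=np.maximum(.054-abs(q[:,1]),0)
        out=np.minimum(e.sum(1),.01).mean()
        rim=(np.minimum(d,dd)<.006)&(e.sum(1)<.001)
        return out*1000-rim.mean()
    r=DE(f,[(c[0]-.04,c[0]+.04),(c[1]-.04,c[1]+.04),(-.4,.4)],seed=0,popsize=25)
    v=r.x;a=v[2];u=np.array([np.cos(a),np.sin(a)])
    print(n,len(P),np.round(v,4),r.fun,"far",v[:2]+.051*u,"near",v[:2]-.051*u, cv2.minAreaRect(P.astype(np.float32)*1000))
s=(X[...,2]>.003)&(X[...,2]<.012)&(np.hypot(X[...,0]-.405,X[...,1]-.182)<.07)
print("mat",circ(X[s]),np.median(X[s],0))
m=finder.masks_of("cork_mat","top")
for r in m[:3]:
    P=X[r["region"]];print(r["confidence"],np.nanmedian(P,0),len(P),circ(P))
cv2.imwrite("pics/z.png",cv2.resize(p[170:290,160:440,::-1],None,fx=2.8,fy=2.8,interpolation=cv2.INTER_CUBIC))
E
```

```text
stand 1128 [ 0.5013 -0.4061 -0.0753] -0.3433347864925202 far [ 0.55212253 -0.40993651] near [ 0.45041189 -0.40225886] ((502.353759765625, -406.4316101074219), (109.52601623535156, 218.193603515625), 85.20854949951172)
tray 802 [ 0.5046 -0.1868 -0.1778] 1.2369488639519317 far [ 0.55477659 -0.19584714] near [ 0.45438503 -0.17780453] ((505.9097900390625, -187.3958740234375), (108.78167724609375, 261.2683410644531), 79.75637817382812)
mat (array([406.4, 182.7]), 69.4) [0.41222082 0.18401629 0.00616584]
0.63 [0.40234927 0.18389692 0.00666135] 607 (array([402.7, 183.9]), 42.7)
```

View pics/z.png

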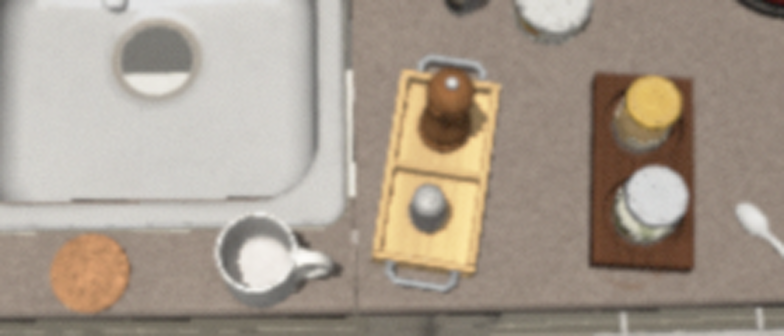

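```bash
cat > go.py <<'E'
# usage: go.py x y zgrasp [x y zgrasp ...] -> tool slides of successive calls, from measured pose
import sys,numpy as np
from station import telemetry
from scipy.spatial.transform import Rotation as R
o=telemetry.get_obs();p=o["ee_pos"];M=R.from_euler("xyz",o["eef_rot"]).as_matrix()
print("t",round(o["time_s"],2),"grasp",np.round(p+M[:,2]*.18,4),"yaw",round(o["eef_rot"][2],3),"w",round(o["grip_width"],4),"F",np.round(o["force"],1),"q",np.round(o["qpos"],2))
yaw=float(2.98)
a=np.array(sys.argv[1:],float).reshape(-1,3);first=True
for w in a:
    t=w+[0,0,.18]
    print(w,"slide",np.round(M.T@(t-p),3),"spin",round(-(yaw-np.arctan2(M[1,0],M[0,0])),3) if first else 0)
    p=t;first=False;M=R.from_euler("xyz",[np.pi,0,yaw]).as_matrix()
E
python3 go.py .40 .18 .23 .5 -.06 .23 .553 -.197 .23 .553 -.197 .133
```

```text
t 1.75 grasp [0.1455 0.5304 0.2247] yaw 2.874 w 0.0943 F [-0.3 -0.2 -0.7] q [ 1.24  0.3   1.52  0.    1.32 -0.07]
[0.4  0.18 0.23] slide [-0.338 -0.271 -0.005] spin -0.106
[ 0.5  -0.06  0.23] slide [-0.137 -0.221 -0.   ] spin 0
[ 0.553 -0.197  0.23 ] slide [-0.074 -0.127 -0.   ] spin 0
[ 0.553 -0.197  0.133] slide [ 0.    -0.     0.097] spin 0
```

>>> jog_arm([
  {"gripper":0.094,"slide":[-0.042,-0.034,0],"spin":-0.02},
  {"gripper":0.094,"slide":[-0.084,-0.068,0],"spin":-0.04},
  {"gripper":0.094,"slide":[-0.126,-0.102,0],"spin":-0.06},
  {"gripper":0.094,"slide":[-0.169,-0.136,0],"spin":-0.08},
  {"gripper":0.094,"slide":[-0.2,-0.16,-0.005],"spin":-0.106},
  {"gripper":0.094,"slide":[-0.2,-0.16,-0.005],"spin":-0.106},
])

```text
time_s: 2.35
ee_pos: [0.2981, 0.3201, 0.4103]
eef_rot: [3.141, 0.001, 2.976]
force: [-0.0, 0.9, 0.1]
grip_width: 0.0941
grip_force: 0.0
```

```bash
python3 go.py .40 .18 .23 .5 -.06 .23 .553 -.197 .23 .553 -.197 .133
```

```text
t 2.35 grasp [0.2983 0.3202 0.2303] yaw 2.976 w 0.0941 F [-0.   0.9  0.1] q [ 0.74  0.04  1.81 -0.    1.29 -0.67]
[0.4  0.18 0.23] slide [-0.124 -0.121  0.   ] spin -0.004
[ 0.5  -0.06  0.23] slide [-0.137 -0.221 -0.   ] spin 0
[ 0.553 -0.197  0.23 ] slide [-0.074 -0.127 -0.   ] spin 0
[ 0.553 -0.197  0.133] slide [ 0.    -0.     0.097] spin 0
```

>>> jog_arm([
  {"gripper":0.094,"slide":[-0.031,-0.03,0],"spin":0},
  {"gripper":0.094,"slide":[-0.062,-0.06,0],"spin":0},
  {"gripper":0.094,"slide":[-0.093,-0.09,0],"spin":0},
  {"gripper":0.094,"slide":[-0.124,-0.121,0],"spin":0},
  {"gripper":0.094,"slide":[-0.147,-0.158,0],"spin":0},
  {"gripper":0.094,"slide":[-0.17,-0.195,0],"spin":0},
  {"gripper":0.094,"slide":[-0.193,-0.232,0],"spin":0},
  {"gripper":0.094,"slide":[-0.216,-0.269,0],"spin":0},
])

```text
time_s: 3.15
ee_pos: [0.4664, 0.0217, 0.4098]
eef_rot: [3.141, 0.0, 2.98]
force: [1.0, 1.6, 0.8]
grip_width: 0.094
grip_force: 0.0
```

>>> jog_arm([
  {"gripper":0.094,"slide":[-0.022,-0.036,0],"spin":0},
  {"gripper":0.094,"slide":[-0.044,-0.072,0],"spin":0},
  {"gripper":0.094,"slide":[-0.066,-0.108,0],"spin":0},
  {"gripper":0.094,"slide":[-0.088,-0.144,0],"spin":0},
  {"gripper":0.094,"slide":[-0.108,-0.18,0],"spin":0},
  {"gripper":0.094,"slide":[-0.119,-0.2,0],"spin":0},
  {"gripper":0.094,"slide":[-0.119,-0.2,0],"spin":0},
])

```text
time_s: 3.85
ee_pos: [0.5518, -0.1954, 0.4088]
eef_rot: [3.142, -0.001, 2.977]
force: [-0.6, 0.4, -0.4]
grip_width: 0.0939
grip_force: 0.0
```

```bash
python3 go.py .553 -.197 .23 .553 -.197 .133; python3 - <<'E'
from h import *
p,X=cloud("wrist","w1")
s=(X[...,2]>.12)&(X[...,2]<.17)&(np.hypot(X[...,0]-.553,X[...,1]+.197)<.06)
print(s.sum(),circ(X[s]) if s.sum() else "")
E
```

```text
t 3.85 grasp [ 0.5517 -0.1954  0.2288] yaw 2.977 w 0.0939 F [-0.6  0.4 -0.4] q [-0.4   0.38  1.41 -0.    1.36 -1.81]
[ 0.553 -0.197  0.23 ] slide [-0.001 -0.001 -0.001] spin -0.003
[ 0.553 -0.197  0.133] slide [ 0.    -0.     0.097] spin 0
2718 (array([ 556. , -195.4]), 25.2)
```

View pics/w1.png

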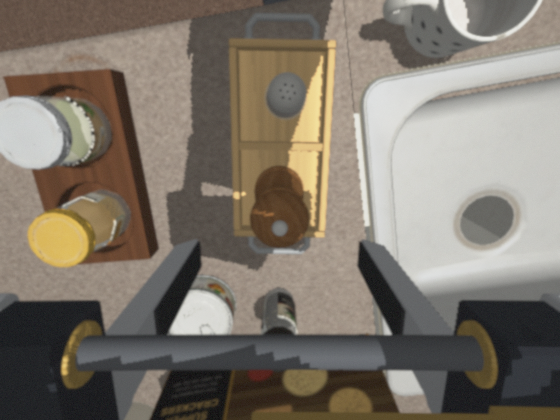

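>>> jog_arm([
  {"gripper":0.094,"slide":[-0.004,0,0.025],"spin":0},
  {"gripper":0.094,"slide":[-0.004,0,0.05],"spin":0},
  {"gripper":0.094,"slide":[-0.004,0,0.075],"spin":0},
  {"gripper":0.094,"slide":[-0.004,0,0.09],"spin":0},
  {"gripper":0.094,"slide":[-0.004,0,0.096],"spin":0},
  {"gripper":0.094,"slide":[-0.004,0,0.096],"spin":0},
])

```text
time_s: 4.5
ee_pos: [0.5552, -0.1938, 0.3136]
eef_rot: [3.141, -0.0, 2.98]
force: [0.9, 0.0, 0.6]
grip_width: 0.0944
grip_force: 0.0
```

>>> jog_arm([
  {"gripper":0.06,"slide":[0,0,0],"spin":0},
  {"gripper":0.04,"slide":[0,0,0],"spin":0},
  {"gripper":0.04,"slide":[0,0,0],"spin":0},
  {"gripper":0.04,"slide":[0,0,0],"spin":0},
  {"gripper":0.04,"slide":[0,0,0],"spin":0},
  {"gripper":0.04,"slide":[0,0,0],"spin":0},
  {"gripper":0.04,"slide":[0,0,0],"spin":0},
  {"gripper":0.04,"slide":[0,0,0],"spin":0},
], squeeze=20)

```text
time_s: 5.3
ee_pos: [0.5551, -0.1944, 0.3137]
eef_rot: [-3.141, 0.0, 2.98]
force: [0.2, -1.0, -0.0]
grip_width: 0.0469
grip_force: 20.0
```

```bash
python3 go.py .555 -.197 .28 .50 -.06 .28 .403 .184 .28 .403 .184 .132
```

```text
t 5.3 grasp [ 0.5551 -0.1944  0.1337] yaw 2.98 w 0.0469 F [ 0.2 -1.  -0. ] q [-0.4   0.47  1.51 -0.    1.16 -1.81]
[ 0.555 -0.197  0.28 ] slide [-0.    -0.003 -0.146] spin -0.0
[ 0.5  -0.06  0.28] slide [0.076 0.126 0.   ] spin 0
[0.403 0.184 0.28 ] slide [0.135 0.225 0.   ] spin 0
[0.403 0.184 0.132] slide [ 0.    -0.     0.148] spin 0
```

>>> jog_arm([
  {"gripper":0.04,"slide":[0,0,-0.01],"spin":0},
  {"gripper":0.04,"slide":[0,0,-0.03],"spin":0},
  {"gripper":0.04,"slide":[0,0,-0.06],"spin":0},
  {"gripper":0.04,"slide":[0,0,-0.09],"spin":0},
  {"gripper":0.04,"slide":[0,0,-0.12],"spin":0},
  {"gripper":0.04,"slide":[0,0,-0.14],"spin":0},
  {"gripper":0.04,"slide":[0,0,-0.146],"spin":0},
  {"gripper":0.04,"slide":[0,0,-0.146],"spin":0},
])

```text
time_s: 6.1
ee_pos: [0.555, -0.1942, 0.4601]
eef_rot: [-3.141, 0.001, 2.98]
force: [-0.7, 0.6, -1.8]
grip_width: 0.0468
grip_force: 20.0
```

>>> jog_arm([
  {"gripper":0.04,"slide":[0.008,0.012,0],"spin":0},
  {"gripper":0.04,"slide":[0.023,0.037,0],"spin":0},
  {"gripper":0.04,"slide":[0.038,0.062,0],"spin":0},
  {"gripper":0.04,"slide":[0.053,0.087,0],"spin":0},
  {"gripper":0.04,"slide":[0.068,0.112,0],"spin":0},
  {"gripper":0.04,"slide":[0.083,0.137,0],"spin":0},
  {"gripper":0.04,"slide":[0.098,0.162,0],"spin":0},
  {"gripper":0.04,"slide":[0.113,0.187,0],"spin":0},
])

```text
time_s: 6.9
ee_pos: [0.4731, 0.0094, 0.4582]
eef_rot: [-3.141, -0.002, 2.98]
force: [0.9, -0.4, -1.4]
grip_width: 0.0474
grip_force: 20.0
```

>>> jog_arm([
  {"gripper":0.04,"slide":[0.015,0.025,0],"spin":0},
  {"gripper":0.04,"slide":[0.03,0.05,0],"spin":0},
  {"gripper":0.04,"slide":[0.045,0.075,0],"spin":0},
  {"gripper":0.04,"slide":[0.06,0.1,0],"spin":0},
  {"gripper":0.04,"slide":[0.075,0.125,0],"spin":0},
  {"gripper":0.04,"slide":[0.09,0.148,0],"spin":0},
  {"gripper":0.04,"slide":[0.098,0.16,0],"spin":0},
  {"gripper":0.04,"slide":[0.098,0.16,0],"spin":0},
])

```text
time_s: 7.7
ee_pos: [0.4021, 0.1833, 0.4585]
eef_rot: [-3.141, -0.002, 2.982]
force: [-0.0, -1.3, -1.4]
grip_width: 0.0472
grip_force: 20.0
```

```bash
python3 go.py .403 .184 .28 .403 .184 .132; python3 - <<'E'
from h import *
cloud("scene","s1")
E
```

```text
t 7.7 grasp [0.4018 0.1832 0.2785] yaw 2.982 w 0.0472 F [-0.  -1.3 -1.4] q [ 0.34  0.01  1.72  0.    1.4  -1.07]
[0.403 0.184 0.28 ] slide [-0.001  0.001 -0.002] spin 0.002
[0.403 0.184 0.132] slide [ 0.    -0.     0.148] spin 0
```

View pics/s1.png

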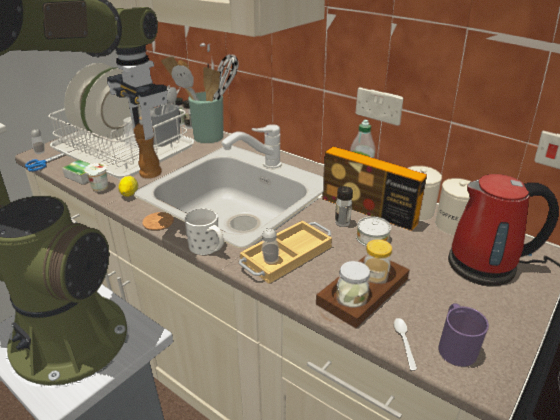

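>>> jog_arm([
  {"gripper":0.04,"slide":[0,0,0.02],"spin":0},
  {"gripper":0.04,"slide":[0,0,0.05],"spin":0},
  {"gripper":0.04,"slide":[0,0,0.08],"spin":0},
  {"gripper":0.04,"slide":[0,0,0.11],"spin":0},
  {"gripper":0.04,"slide":[0,0,0.13],"spin":0},
  {"gripper":0.04,"slide":[0,0,0.138],"spin":0},
  {"gripper":0.04,"slide":[0,0,0.142],"spin":0},
  {"gripper":0.04,"slide":[0,0,0.143],"spin":0},
])

```text
time_s: 8.55
ee_pos: [0.403, 0.1819, 0.3169]
eef_rot: [3.141, 0.0, 2.979]
force: [0.1, 0.2, -1.1]
grip_width: 0.0468
grip_force: 20.0
```

>>> jog_arm([
  {"gripper":0.04,"slide":[0,0,0.001],"spin":0},
  {"gripper":0.04,"slide":[0,0,0.002],"spin":0},
  {"gripper":0.04,"slide":[0,0,0.003],"spin":0},
  {"gripper":0.04,"slide":[0,0,0.003],"spin":0},
])

```text
time_s: 8.95
ee_pos: [0.4027, 0.1821, 0.3138]
eef_rot: [3.141, 0.0, 2.98]
force: [0.9, 0.2, -1.3]
grip_width: 0.0468
grip_force: 20.0
```

>>> jog_arm([
  {"gripper":0.04,"slide":[0,0,0.001],"spin":0},
  {"gripper":0.04,"slide":[0,0,0.002],"spin":0},
  {"gripper":0.04,"slide":[0,0,0.003],"spin":0},
  {"gripper":0.04,"slide":[0,0,0.003],"spin":0},
])

```text
time_s: 9.35
ee_pos: [0.403, 0.1822, 0.3116]
eef_rot: [3.141, 0.002, 2.98]
force: [-2.4, -0.9, 10.1]
grip_width: 0.0471
grip_force: 20.0
```

Contact (10 N up). Release and retreat.

>>> jog_arm([
  {"gripper":0.05,"slide":[0,0,-0.0005],"spin":0},
  {"gripper":0.06,"slide":[0,0,-0.0005],"spin":0},
  {"gripper":0.094,"slide":[0,0,-0.0005],"spin":0},
  {"gripper":0.094,"slide":[0,0,-0.0005],"spin":0},
  {"gripper":0.094,"slide":[0,0,-0.0005],"spin":0},
  {"gripper":0.094,"slide":[0,0,-0.0005],"spin":0},
])

```text
time_s: 9.95
ee_pos: [0.4027, 0.1822, 0.3111]
eef_rot: [-3.142, -0.0, 2.98]
force: [0.0, 0.1, 0.4]
grip_width: 0.0865
grip_force: 0.0
```

>>> jog_arm([
  {"gripper":0.094,"slide":[0,0,-0.02],"spin":0},
  {"gripper":0.094,"slide":[0,0,-0.05],"spin":0},
  {"gripper":0.094,"slide":[0,0,-0.08],"spin":0},
  {"gripper":0.094,"slide":[0,0,-0.1],"spin":0},
  {"gripper":0.094,"slide":[0,0,-0.1],"spin":0},
])

```text
time_s: 10.45
ee_pos: [0.4028, 0.1822, 0.4135]
eef_rot: [3.139, 0.004, 2.98]
force: [0.6, -0.3, -0.3]
grip_width: 0.094
grip_force: 0.0
```

```bash
python3 go.py .5 -.06 .23 .55 -.408 .23 .55 -.408 .07
```

```text
t 10.45 grasp [0.4036 0.1825 0.2335] yaw 2.98 w 0.094 F [ 0.6 -0.3 -0.3] q [ 0.34  0.05  1.8   0.    1.29 -1.07]
[ 0.5  -0.06  0.23] slide [-0.135 -0.223  0.004] spin -0.0
[ 0.55  -0.408  0.23 ] slide [-0.105 -0.335 -0.   ] spin 0
[ 0.55  -0.408  0.07 ] slide [ 0.   -0.    0.16] spin 0
```

>>> jog_arm([
  {"gripper":0.094,"slide":[-0.02,-0.032,0.004],"spin":0},
  {"gripper":0.094,"slide":[-0.039,-0.064,0.004],"spin":0},
  {"gripper":0.094,"slide":[-0.058,-0.096,0.004],"spin":0},
  {"gripper":0.094,"slide":[-0.077,-0.128,0.004],"spin":0},
  {"gripper":0.094,"slide":[-0.096,-0.16,0.004],"spin":0},
  {"gripper":0.094,"slide":[-0.116,-0.192,0.004],"spin":0},
  {"gripper":0.094,"slide":[-0.135,-0.223,0.004],"spin":0},
])

```text
time_s: 11.15
ee_pos: [0.5004, -0.0613, 0.4059]
eef_rot: [3.142, -0.001, 2.98]
force: [0.8, 1.2, 0.3]
grip_width: 0.0938
grip_force: 0.0
```

>>> jog_arm([
  {"gripper":0.094,"slide":[-0.013,-0.042,0],"spin":0},
  {"gripper":0.094,"slide":[-0.026,-0.084,0],"spin":0},
  {"gripper":0.094,"slide":[-0.039,-0.126,0],"spin":0},
  {"gripper":0.094,"slide":[-0.052,-0.168,0],"spin":0},
  {"gripper":0.094,"slide":[-0.065,-0.21,0],"spin":0},
  {"gripper":0.094,"slide":[-0.078,-0.252,0],"spin":0},
  {"gripper":0.094,"slide":[-0.091,-0.294,0],"spin":0},
  {"gripper":0.094,"slide":[-0.105,-0.335,0],"spin":0},
])

```text
time_s: 11.95
ee_pos: [0.5496, -0.4092, 0.4054]
eef_rot: [3.141, -0.001, 2.98]
force: [0.8, 0.8, 0.3]
grip_width: 0.0939
grip_force: 0.0
```

>>> jog_arm([
  {"gripper":0.094,"slide":[0,0,0],"spin":0},
  {"gripper":0.094,"slide":[0,0,0],"spin":0},
])

```text
time_s: 12.15
ee_pos: [0.5496, -0.4079, 0.4048]
eef_rot: [3.14, -0.002, 2.979]
force: [0.1, 0.7, 0.1]
grip_width: 0.0936
grip_force: 0.0
```

```bash
python3 - <<'E'
from h import *
p,X=cloud("wrist")
for c,z in (((.55,-.408),(.092,.103)),((.45,-.402),(.088,.1))):
    s=(X[...,2]>z[0])&(X[...,2]<z[1])&(np.hypot(X[...,0]-c[0],X[...,1]-c[1])<.045)
    print(s.sum(),circ(X[s]) if s.sum() else "")
E
python3 go.py .55 -.408 .23 .55 -.408 .07
```

```text
2893 (array([ 552.6, -408.1]), 28.8)
4549 (array([ 453.7, -403.9]), 32.3)
t 12.2 grasp [ 0.5496 -0.4067  0.2258] yaw 2.98 w 0.0943 F [ 0.1 -0.2 -0.5] q [-0.69  0.61  1.07  0.    1.46 -2.1 ]
[ 0.55  -0.408  0.23 ] slide [-0.    -0.001 -0.004] spin -0.0
[ 0.55  -0.408  0.07 ] slide [ 0.   -0.    0.16] spin 0
```

>>> jog_arm([
  {"gripper":0.094,"slide":[-0.002,-0.001,0.025],"spin":0},
  {"gripper":0.094,"slide":[-0.002,-0.001,0.05],"spin":0},
  {"gripper":0.094,"slide":[-0.002,-0.001,0.075],"spin":0},
  {"gripper":0.094,"slide":[-0.002,-0.001,0.1],"spin":0},
  {"gripper":0.094,"slide":[-0.002,-0.001,0.125],"spin":0},
  {"gripper":0.094,"slide":[-0.002,-0.001,0.145],"spin":0},
  {"gripper":0.094,"slide":[-0.002,-0.001,0.157],"spin":0},
  {"gripper":0.094,"slide":[-0.002,-0.001,0.157],"spin":0},
])

```text
time_s: 13.0
ee_pos: [0.5516, -0.4075, 0.2489]
eef_rot: [3.14, -0.002, 2.981]
force: [0.4, -0.2, 0.3]
grip_width: 0.0937
grip_force: 0.0
```

>>> jog_arm([
  {"gripper":0.07,"slide":[0,0,0],"spin":0},
  {"gripper":0.05,"slide":[0,0,0],"spin":0},
  {"gripper":0.05,"slide":[0,0,0],"spin":0},
  {"gripper":0.05,"slide":[0,0,0],"spin":0},
  {"gripper":0.05,"slide":[0,0,0],"spin":0},
  {"gripper":0.05,"slide":[0,0,0],"spin":0},
  {"gripper":0.05,"slide":[0,0,0],"spin":0},
], squeeze=25)

```text
time_s: 13.7
ee_pos: [0.5516, -0.4085, 0.2506]
eef_rot: [-3.141, 0.0, 2.98]
force: [-1.0, 0.2, 4.0]
grip_width: 0.0594
grip_force: 25.0
```

```bash
python3 go.py .552 -.408 .19 .555 -.196 .19 .555 -.196 .07
```

```text
t 13.7 grasp [ 0.5517 -0.4086  0.0706] yaw 2.98 w 0.0594 F [-1.   0.2  4. ] q [-0.69  0.75  1.22  0.    1.17 -2.1 ]
[ 0.552 -0.408  0.19 ] slide [-0.     0.001 -0.119] spin -0.0
[ 0.555 -0.196  0.19 ] slide [0.031 0.21  0.   ] spin 0
[ 0.555 -0.196  0.07 ] slide [ 0.   -0.    0.12] spin 0
```

>>> jog_arm([
  {"gripper":0.05,"slide":[0,0,-0.01],"spin":0},
  {"gripper":0.05,"slide":[0,0,-0.03],"spin":0},
  {"gripper":0.05,"slide":[0,0,-0.055],"spin":0},
  {"gripper":0.05,"slide":[0,0,-0.08],"spin":0},
  {"gripper":0.05,"slide":[0,0,-0.105],"spin":0},
  {"gripper":0.05,"slide":[0,0,-0.12],"spin":0},
  {"gripper":0.05,"slide":[0,0,-0.12],"spin":0},
])

```text
time_s: 14.4
ee_pos: [0.5515, -0.4086, 0.3724]
eef_rot: [-3.14, 0.003, 2.98]
force: [-0.7, 0.4, -1.9]
grip_width: 0.0592
grip_force: 25.0
```

>>> jog_arm([
  {"gripper":0.05,"slide":[0.002,0.015,-0.12],"spin":0},
  {"gripper":0.05,"slide":[0.007,0.05,-0.12],"spin":0},
  {"gripper":0.05,"slide":[0.013,0.085,-0.12],"spin":0},
  {"gripper":0.05,"slide":[0.018,0.12,-0.12],"spin":0},
])

```text
time_s: 14.8
ee_pos: [0.5527, -0.2861, 0.4918]
eef_rot: [-3.141, 0.003, 2.979]
force: [1.2, -0.0, -2.9]
grip_width: 0.0595
grip_force: 25.0
```

```bash
python3 go.py .555 -.196 .19 .555 -.196 .07; python3 - <<'E'
from h import *
cloud("scene","s2")
E
```

```text
t 14.8 grasp [ 0.5532 -0.2864  0.3118] yaw 2.979 w 0.0595 F [ 1.2 -0.  -2.9] q [-0.54  0.42  1.16  0.    1.56 -1.94]
[ 0.555 -0.196  0.19 ] slide [0.013 0.089 0.122] spin -0.001
[ 0.555 -0.196  0.07 ] slide [ 0.   -0.    0.12] spin 0
```

View pics/s2.png

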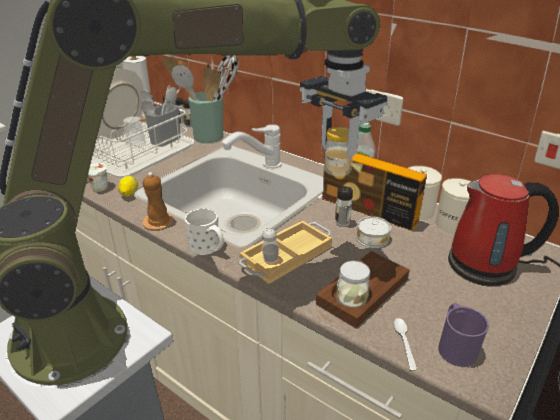

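>>> jog_arm([
  {"gripper":0.05,"slide":[0.003,0.02,0.005],"spin":0},
  {"gripper":0.05,"slide":[0.007,0.05,0.02],"spin":0},
  {"gripper":0.05,"slide":[0.011,0.075,0.05],"spin":0},
  {"gripper":0.05,"slide":[0.013,0.089,0.08],"spin":0},
  {"gripper":0.05,"slide":[0.013,0.089,0.11],"spin":0},
  {"gripper":0.05,"slide":[0.013,0.089,0.135],"spin":0},
  {"gripper":0.05,"slide":[0.013,0.089,0.15],"spin":0},
  {"gripper":0.05,"slide":[0.013,0.089,0.15],"spin":0},
])

```text
time_s: 15.65
ee_pos: [0.5542, -0.1971, 0.3366]
eef_rot: [3.14, -0.006, 2.98]
force: [0.0, 0.1, -2.2]
grip_width: 0.0593
grip_force: 25.0
```

```bash
python3 go.py .555 -.196 .0725
```

```text
t 15.65 grasp [ 0.5532 -0.1967  0.1566] yaw 2.98 w 0.0593 F [ 0.   0.1 -2.2] q [-0.4   0.45  1.48 -0.    1.22 -1.81]
[ 0.555  -0.196   0.0725] slide [-0.001  0.001  0.084] spin -0.0
```

>>> jog_arm([
  {"gripper":0.05,"slide":[0,0,0.015],"spin":0},
  {"gripper":0.05,"slide":[0,0,0.035],"spin":0},
  {"gripper":0.05,"slide":[0,0,0.055],"spin":0},
  {"gripper":0.05,"slide":[0,0,0.07],"spin":0},
  {"gripper":0.05,"slide":[0,0,0.079],"spin":0},
  {"gripper":0.05,"slide":[0,0,0.083],"spin":0},
  {"gripper":0.05,"slide":[0,0,0.083],"spin":0},
])

```text
time_s: 16.35
ee_pos: [0.5547, -0.1973, 0.2572]
eef_rot: [3.142, -0.0, 2.98]
force: [0.1, -0.7, -2.4]
grip_width: 0.0593
grip_force: 25.0
```

>>> jog_arm([
  {"gripper":0.05,"slide":[0,0,0.001],"spin":0},
  {"gripper":0.05,"slide":[0,0,0.002],"spin":0},
  {"gripper":0.05,"slide":[0,0,0.002],"spin":0},
])

```text
time_s: 16.65
ee_pos: [0.5546, -0.1973, 0.2555]
eef_rot: [-3.141, 0.001, 2.98]
force: [0.3, -0.5, -2.7]
grip_width: 0.0595
grip_force: 25.0
```

>>> jog_arm([
  {"gripper":0.05,"slide":[0,0,0.001],"spin":0},
  {"gripper":0.05,"slide":[0,0,0.002],"spin":0},
  {"gripper":0.05,"slide":[0,0,0.003],"spin":0},
  {"gripper":0.05,"slide":[0,0,0.004],"spin":0},
  {"gripper":0.05,"slide":[0,0,0.004],"spin":0},
])

```text
time_s: 17.15
ee_pos: [0.5546, -0.1973, 0.2509]
eef_rot: [3.142, -0.0, 2.98]
force: [0.7, -0.3, -3.4]
grip_width: 0.0591
grip_force: 25.0
```

>>> jog_arm([
  {"gripper":0.05,"slide":[0,0,0.001],"spin":0},
  {"gripper":0.05,"slide":[0,0,0.001],"spin":0},
])

```text
time_s: 17.35
ee_pos: [0.5546, -0.1973, 0.2505]
eef_rot: [-3.142, 0.0, 2.98]
force: [-2.2, 0.5, 2.2]
grip_width: 0.0596
grip_force: 25.0
```

>>> jog_arm([
  {"gripper":0.065,"slide":[0,0,0],"spin":0},
  {"gripper":0.08,"slide":[0,0,0],"spin":0},
  {"gripper":0.094,"slide":[0,0,0],"spin":0},
  {"gripper":0.094,"slide":[0,0,0],"spin":0},
  {"gripper":0.094,"slide":[0,0,0],"spin":0},
])

```text
time_s: 17.85
ee_pos: [0.5546, -0.1973, 0.2501]
eef_rot: [-3.142, -0.0, 2.98]
force: [0.3, -0.6, 0.5]
grip_width: 0.093
grip_force: 0.0
```

>>> jog_arm([
  {"gripper":0.094,"slide":[0,0,-0.02],"spin":0},
  {"gripper":0.094,"slide":[0,0,-0.05],"spin":0},
  {"gripper":0.094,"slide":[0,0,-0.09],"spin":0},
  {"gripper":0.094,"slide":[0,0,-0.12],"spin":0},
  {"gripper":0.094,"slide":[0,0,-0.12],"spin":0},
])

```text
time_s: 18.35
ee_pos: [0.5548, -0.1973, 0.3747]
eef_rot: [-3.14, 0.007, 2.98]
force: [0.1, 0.5, 0.1]
grip_width: 0.0939
grip_force: 0.0
```

```bash
python3 - <<'E'
from h import *
p,X=cloud("wrist")
for c,z in (((.554,-.197),(.092,.103)),((.453,-.175),(.09,.103))):
    s=(X[...,2]>z[0])&(X[...,2]<z[1])&(np.hypot(X[...,0]-c[0],X[...,1]-c[1])<.045)
    print(s.sum(),circ(X[s]) if s.sum() else "")
E
python3 go.py .454 -.174 .19 .454 -.174 .056
```

```text
3559 (array([ 555.7, -197. ]), 28.7)
1333 (array([ 456.3, -172.6]), 15.5)
t 18.4 grasp [ 0.5552 -0.1975  0.1919] yaw 2.98 w 0.0944 F [ 0.  -0.1 -0.7] q [-0.4   0.41  1.45 -0.    1.28 -1.81]
[ 0.454 -0.174  0.19 ] slide [0.103 0.007 0.002] spin -0.0
[ 0.454 -0.174  0.056] slide [ 0.    -0.     0.134] spin 0
```

>>> jog_arm([
  {"gripper":0.094,"slide":[0.035,0.003,0],"spin":0},
  {"gripper":0.094,"slide":[0.07,0.006,0],"spin":0},
  {"gripper":0.094,"slide":[0.101,0.008,0],"spin":0},
  {"gripper":0.094,"slide":[0.101,0.008,0.02],"spin":0},
  {"gripper":0.094,"slide":[0.101,0.008,0.05],"spin":0},
  {"gripper":0.094,"slide":[0.101,0.008,0.08],"spin":0},
  {"gripper":0.094,"slide":[0.101,0.008,0.1],"spin":0},
  {"gripper":0.094,"slide":[0.101,0.008,0.1],"spin":0},
])

```text
time_s: 19.2
ee_pos: [0.4554, -0.1728, 0.2668]
eef_rot: [3.14, -0.006, 2.98]
force: [0.8, 0.1, 0.5]
grip_width: 0.0938
grip_force: 0.0
```

```bash
python3 go.py .456 -.173 .056
```

```text
t 19.2 grasp [ 0.4544 -0.1723  0.0868] yaw 2.98 w 0.0938 F [0.8 0.1 0.5] q [-0.44  0.33  1.83  0.    0.98 -1.85]
[ 0.456 -0.173  0.056] slide [-0.001 -0.     0.031] spin -0.0
```

>>> jog_arm([
  {"gripper":0.094,"slide":[0,0,0.015],"spin":0},
  {"gripper":0.094,"slide":[0,0,0.027],"spin":0},
  {"gripper":0.094,"slide":[0,0,0.03],"spin":0},
  {"gripper":0.094,"slide":[0,0,0.03],"spin":0},
])

```text
time_s: 19.6
ee_pos: [0.4562, -0.1731, 0.2401]
eef_rot: [3.141, -0.001, 2.98]
force: [-0.3, -0.2, -0.8]
grip_width: 0.0939
grip_force: 0.0
```

>>> jog_arm([
  {"gripper":0.06,"slide":[0,0,0],"spin":0},
  {"gripper":0.035,"slide":[0,0,0],"spin":0},
  {"gripper":0.035,"slide":[0,0,0],"spin":0},
  {"gripper":0.035,"slide":[0,0,0],"spin":0},
  {"gripper":0.035,"slide":[0,0,0],"spin":0},
  {"gripper":0.035,"slide":[0,0,0],"spin":0},
  {"gripper":0.035,"slide":[0,0,0],"spin":0},
  {"gripper":0.035,"slide":[0,0,0],"spin":0},
], squeeze=15)

```text
time_s: 20.4
ee_pos: [0.4562, -0.1731, 0.2401]
eef_rot: [-3.142, -0.0, 2.98]
force: [1.3, -0.1, -0.1]
grip_width: 0.0403
grip_force: 14.8
```

```bash
python3 go.py .456 -.173 .18 .552 -.41 .18 .552 -.41 .057
```

```text
t 20.4 grasp [ 0.4562 -0.1731  0.0601] yaw 2.98 w 0.0403 F [ 1.3 -0.1 -0.1] q [-0.44  0.38  1.85 -0.    0.92 -1.85]
[ 0.456 -0.173  0.18 ] slide [ 0.    0.   -0.12] spin -0.0
[ 0.552 -0.41   0.18 ] slide [-0.133 -0.218 -0.   ] spin 0
[ 0.552 -0.41   0.057] slide [ 0.    -0.     0.123] spin 0
```

>>> jog_arm([
  {"gripper":0.035,"slide":[0,0,-0.01],"spin":0},
  {"gripper":0.035,"slide":[0,0,-0.025],"spin":0},
  {"gripper":0.035,"slide":[0,0,-0.05],"spin":0},
  {"gripper":0.035,"slide":[0,0,-0.08],"spin":0},
  {"gripper":0.035,"slide":[0,0,-0.105],"spin":0},
  {"gripper":0.035,"slide":[0,0,-0.12],"spin":0},
  {"gripper":0.035,"slide":[0,0,-0.12],"spin":0},
])

```text
time_s: 21.1
ee_pos: [0.4563, -0.1731, 0.3626]
eef_rot: [-3.141, 0.004, 2.98]
force: [-0.7, 0.0, -1.8]
grip_width: 0.0407
grip_force: 14.7
```

```bash
python3 - <<'E'
from h import *
p,_=cloud("scene");q,_=cloud("wrist")
cv2.imwrite("pics/c3.png",np.hstack([cv2.resize(p[130:340,180:460],None,fx=1.4,fy=1.4),cv2.resize(q,(392,294))])[:,:,::-1])
E
python3 go.py .552 -.41 .18
```

```text
t 21.2 grasp [ 0.456  -0.173   0.1799] yaw 2.98 w 0.0406 F [ 0.7 -0.2 -2.1] q [-0.44  0.21  1.75  0.    1.19 -1.85]
[ 0.552 -0.41   0.18 ] slide [-0.133 -0.218 -0.   ] spin -0.0
```

View pics/c3.png

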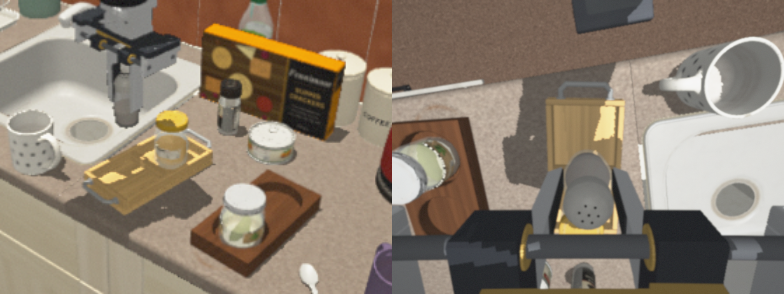

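>>> jog_arm([
  {"gripper":0.035,"slide":[-0.008,-0.014,0],"spin":0},
  {"gripper":0.035,"slide":[-0.028,-0.046,0],"spin":0},
  {"gripper":0.035,"slide":[-0.048,-0.078,0],"spin":0},
  {"gripper":0.035,"slide":[-0.068,-0.111,0],"spin":0},
  {"gripper":0.035,"slide":[-0.088,-0.144,0],"spin":0},
  {"gripper":0.035,"slide":[-0.108,-0.177,0],"spin":0},
  {"gripper":0.035,"slide":[-0.126,-0.206,0],"spin":0},
  {"gripper":0.035,"slide":[-0.133,-0.218,0],"spin":0},
])

```text
time_s: 22.0
ee_pos: [0.5524, -0.4132, 0.3577]
eef_rot: [3.141, -0.002, 2.978]
force: [-0.1, 0.9, -1.3]
grip_width: 0.0404
grip_force: 14.7
```

>>> jog_arm([
  {"gripper":0.035,"slide":[0,0,0.01],"spin":0},
  {"gripper":0.035,"slide":[0,0,0.035],"spin":0},
  {"gripper":0.035,"slide":[0,0,0.06],"spin":0},
  {"gripper":0.035,"slide":[0,0,0.085],"spin":0},
  {"gripper":0.035,"slide":[0,0,0.105],"spin":0},
  {"gripper":0.035,"slide":[0,0,0.113],"spin":0},
  {"gripper":0.035,"slide":[0,0,0.115],"spin":0},
  {"gripper":0.035,"slide":[0,0,0.115],"spin":0},
])

```text
time_s: 22.8
ee_pos: [0.5524, -0.4096, 0.2455]
eef_rot: [-3.141, 0.0, 2.98]
force: [-0.0, 0.3, -1.4]
grip_width: 0.0401
grip_force: 14.7
```

```bash
python3 go.py .552 -.41 .06
```

```text
t 22.8 grasp [ 0.5524 -0.4097  0.0655] yaw 2.98 w 0.0401 F [-0.   0.3 -1.4] q [-0.69  0.76  1.22 -0.    1.17 -2.1 ]
[ 0.552 -0.41   0.06 ] slide [ 0.    -0.     0.005] spin -0.0
```

>>> jog_arm([
  {"gripper":0.035,"slide":[0,0,0.002],"spin":0},
  {"gripper":0.035,"slide":[0,0,0.004],"spin":0},
  {"gripper":0.035,"slide":[0,0,0.005],"spin":0},
  {"gripper":0.035,"slide":[0,0,0.005],"spin":0},
])

```text
time_s: 23.2
ee_pos: [0.5523, -0.4097, 0.2402]
eef_rot: [-3.142, 0.0, 2.98]
force: [-0.7, 0.5, -1.8]
grip_width: 0.0403
grip_force: 14.7
```

>>> jog_arm([
  {"gripper":0.035,"slide":[0,0,0.001],"spin":0},
  {"gripper":0.035,"slide":[0,0,0.001],"spin":0},
])

```text
time_s: 23.4
ee_pos: [0.5525, -0.4097, 0.2401]
eef_rot: [-3.141, 0.001, 2.98]
force: [-0.8, 1.7, 4.9]
grip_width: 0.0402
grip_force: 15.2
```

>>> jog_arm([
  {"gripper":0.05,"slide":[0,0,0],"spin":0},
  {"gripper":0.07,"slide":[0,0,0],"spin":0},
  {"gripper":0.094,"slide":[0,0,0],"spin":0},
  {"gripper":0.094,"slide":[0,0,0],"spin":0},
  {"gripper":0.094,"slide":[0,0,0],"spin":0},
  {"gripper":0.094,"slide":[0,0,0],"spin":0},
])

```text
time_s: 24.0
ee_pos: [0.5524, -0.4097, 0.2391]
eef_rot: [-3.142, -0.0, 2.98]
force: [-0.1, -0.1, -0.6]
grip_width: 0.0847
grip_force: 0.0
```

>>> jog_arm([
  {"gripper":0.094,"slide":[0,0,-0.02],"spin":0},
  {"gripper":0.094,"slide":[0,0,-0.05],"spin":0},
  {"gripper":0.094,"slide":[0,0,-0.09],"spin":0},
  {"gripper":0.094,"slide":[0,0,-0.12],"spin":0},
  {"gripper":0.094,"slide":[0,0,-0.12],"spin":0},
])

```text
time_s: 24.5
ee_pos: [0.5525, -0.4097, 0.3644]
eef_rot: [-3.138, 0.007, 2.98]
force: [0.6, 0.6, 0.5]
grip_width: 0.0938
grip_force: 0.0
```

```bash
python3 - <<'E'
from h import *
p,X=cloud("wrist")
for c,z in (((.552,-.41),(.09,.103)),((.452,-.402),(.088,.1))):
    s=(X[...,2]>z[0])&(X[...,2]<z[1])&(np.hypot(X[...,0]-c[0],X[...,1]-c[1])<.045)
    print(s.sum(),circ(X[s]) if s.sum() else "")
E
python3 go.py .453 -.403 .18 .453 -.403 .06
```

```text
996 (array([ 551.9, -408.6]), 15.4)
6275 (array([ 453.7, -403.9]), 32.3)
t 24.55 grasp [ 0.5529 -0.4101  0.1813] yaw 2.98 w 0.0942 F [-0.9  0.7  0.4] q [-0.69  0.65  1.12  0.    1.37 -2.1 ]
[ 0.453 -0.403  0.18 ] slide [ 0.099 -0.009  0.001] spin -0.0
[ 0.453 -0.403  0.06 ] slide [ 0.   -0.    0.12] spin 0
```

>>> jog_arm([
  {"gripper":0.094,"slide":[0.035,-0.003,0],"spin":0},
  {"gripper":0.094,"slide":[0.07,-0.006,0],"spin":0},
  {"gripper":0.094,"slide":[0.099,-0.009,0],"spin":0},
  {"gripper":0.094,"slide":[0.099,-0.009,0.01],"spin":0},
  {"gripper":0.094,"slide":[0.099,-0.009,0.03],"spin":0},
  {"gripper":0.094,"slide":[0.099,-0.009,0.05],"spin":0},
  {"gripper":0.094,"slide":[0.099,-0.009,0.06],"spin":0},
  {"gripper":0.094,"slide":[0.099,-0.009,0.06],"spin":0},
])

```text
time_s: 25.35
ee_pos: [0.4534, -0.4024, 0.2969]
eef_rot: [3.139, -0.003, 2.98]
force: [-0.2, -0.5, 0.2]
grip_width: 0.0941
grip_force: 0.0
```

```bash
python3 go.py .4535 -.4035 .06
```

```text
t 25.35 grasp [ 0.4529 -0.4019  0.1169] yaw 2.98 w 0.0941 F [-0.2 -0.5  0.2] q [-0.79  0.53  1.46  0.    1.16 -2.2 ]
[ 0.4535 -0.4035  0.06  ] slide [-0.    -0.001  0.057] spin 0.0
```

>>> jog_arm([
  {"gripper":0.094,"slide":[0,-0.001,0.015],"spin":0},
  {"gripper":0.094,"slide":[0,-0.001,0.03],"spin":0},
  {"gripper":0.094,"slide":[0,-0.001,0.045],"spin":0},
  {"gripper":0.094,"slide":[0,-0.001,0.054],"spin":0},
  {"gripper":0.094,"slide":[0,-0.001,0.056],"spin":0},
  {"gripper":0.094,"slide":[0,-0.001,0.056],"spin":0},
])

```text
time_s: 25.95
ee_pos: [0.4531, -0.4036, 0.243]
eef_rot: [3.141, -0.0, 2.98]
force: [-0.1, 0.2, 0.1]
grip_width: 0.0939
grip_force: 0.0
```

>>> jog_arm([
  {"gripper":0.075,"slide":[0,0,0],"spin":0},
  {"gripper":0.055,"slide":[0,0,0],"spin":0},
  {"gripper":0.055,"slide":[0,0,0],"spin":0},
  {"gripper":0.055,"slide":[0,0,0],"spin":0},
  {"gripper":0.055,"slide":[0,0,0],"spin":0},
  {"gripper":0.055,"slide":[0,0,0],"spin":0},
  {"gripper":0.055,"slide":[0,0,0],"spin":0},
], squeeze=25)

```text
time_s: 26.65
ee_pos: [0.4531, -0.4037, 0.2435]
eef_rot: [-3.141, 0.0, 2.98]
force: [-0.9, 0.2, 4.1]
grip_width: 0.0657
grip_force: 25.0
```

```bash
python3 go.py .4535 -.4035 .19 .454 -.178 .19 .454 -.178 .06
```

```text
t 26.65 grasp [ 0.4531 -0.4037  0.0635] yaw 2.98 w 0.0657 F [-0.9  0.2  4.1] q [-0.79  0.59  1.5  -0.    1.05 -2.2 ]
[ 0.4535 -0.4035  0.19  ] slide [-0.     0.    -0.127] spin -0.0
[ 0.454 -0.178  0.19 ] slide [0.036 0.223 0.   ] spin 0
[ 0.454 -0.178  0.06 ] slide [ 0.   -0.    0.13] spin 0
```

>>> jog_arm([
  {"gripper":0.055,"slide":[0,0,-0.01],"spin":0},
  {"gripper":0.055,"slide":[0,0,-0.03],"spin":0},
  {"gripper":0.055,"slide":[0,0,-0.055],"spin":0},
  {"gripper":0.055,"slide":[0,0,-0.08],"spin":0},
  {"gripper":0.055,"slide":[0,0,-0.105],"spin":0},
  {"gripper":0.055,"slide":[0,0,-0.12],"spin":0},
  {"gripper":0.055,"slide":[0,0,-0.127],"spin":0},
  {"gripper":0.055,"slide":[0,0,-0.127],"spin":0},
])

```text
time_s: 27.45
ee_pos: [0.453, -0.4036, 0.3704]
eef_rot: [-3.141, 0.0, 2.98]
force: [0.2, -0.2, -3.6]
grip_width: 0.066
grip_force: 25.0
```

>>> jog_arm([
  {"gripper":0.055,"slide":[0.002,0.015,0],"spin":0},
  {"gripper":0.055,"slide":[0.007,0.045,0],"spin":0},
  {"gripper":0.055,"slide":[0.013,0.08,0],"spin":0},
  {"gripper":0.055,"slide":[0.019,0.115,0],"spin":0},
  {"gripper":0.055,"slide":[0.024,0.15,0],"spin":0},
  {"gripper":0.055,"slide":[0.03,0.185,0],"spin":0},
  {"gripper":0.055,"slide":[0.034,0.212,0],"spin":0},
  {"gripper":0.055,"slide":[0.036,0.223,0],"spin":0},
])

```text
time_s: 28.25
ee_pos: [0.4533, -0.1758, 0.3691]
eef_rot: [3.141, -0.002, 2.981]
force: [-0.6, -0.1, -3.7]
grip_width: 0.0661
grip_force: 25.0
```

>>> jog_arm([
  {"gripper":0.055,"slide":[0,0,0.01],"spin":0},
  {"gripper":0.055,"slide":[0,0,0.03],"spin":0},
  {"gripper":0.055,"slide":[0,0,0.05],"spin":0},
  {"gripper":0.055,"slide":[0,0,0.07],"spin":0},
  {"gripper":0.055,"slide":[0,0,0.07],"spin":0},
])

```text
time_s: 28.75
ee_pos: [0.4528, -0.1786, 0.2969]
eef_rot: [3.14, -0.005, 2.979]
force: [0.1, 0.5, -2.3]
grip_width: 0.0658
grip_force: 25.0
```

```bash
python3 go.py .454 -.178 .0635; python3 - <<'E'
from h import *
p,_=cloud("scene");q,_=cloud("wrist")
cv2.imwrite("pics/c4.png",np.hstack([cv2.resize(p[130:340,180:460],None,fx=1.4,fy=1.4),cv2.resize(q,(392,294))])[:,:,::-1])
E
```

```text
t 28.75 grasp [ 0.4519 -0.1782  0.1169] yaw 2.979 w 0.0658 F [ 0.1  0.5 -2.3] q [-0.45  0.28  1.81 -0.    1.05 -1.86]
[ 0.454  -0.178   0.0635] slide [-0.001  0.001  0.053] spin -0.001
```

View pics/c4.png

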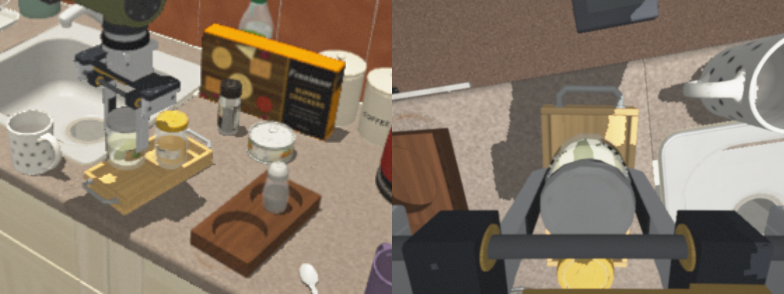

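Shaker stands in the far well; the preserve is over the near compartment, clear of the honey. Lower it.

>>> jog_arm([
  {"gripper":0.055,"slide":[0,0,0.012],"spin":0},
  {"gripper":0.055,"slide":[0,0,0.027],"spin":0},
  {"gripper":0.055,"slide":[0,0,0.039],"spin":0},
  {"gripper":0.055,"slide":[0,0,0.046],"spin":0},
  {"gripper":0.055,"slide":[0,0,0.049],"spin":0},
  {"gripper":0.055,"slide":[0,0,0.05],"spin":0},
  {"gripper":0.055,"slide":[0,0,0.05],"spin":0},
])

```text
time_s: 29.55
ee_pos: [0.4535, -0.1778, 0.2505]
eef_rot: [-3.141, 0.001, 2.98]
force: [0.8, -0.5, -3.2]
grip_width: 0.0664
grip_force: 25.0
```

```bash
python3 go.py .454 -.178 .0635
```

```text
t 29.55 grasp [ 0.4536 -0.1778  0.0705] yaw 2.98 w 0.0664 F [ 0.8 -0.5 -3.2] q [-0.45  0.36  1.84 -0.    0.94 -1.86]
[ 0.454  -0.178   0.0635] slide [-0.    -0.     0.007] spin -0.0
```

>>> jog_arm([
  {"gripper":0.055,"slide":[0,0,0.002],"spin":0},
  {"gripper":0.055,"slide":[0,0,0.004],"spin":0},
  {"gripper":0.055,"slide":[0,0,0.005],"spin":0},
  {"gripper":0.055,"slide":[0,0,0.006],"spin":0},
  {"gripper":0.055,"slide":[0,0,0.006],"spin":0},
])

```text
time_s: 30.05
ee_pos: [0.4534, -0.1777, 0.244]
eef_rot: [3.142, -0.0, 2.98]
force: [0.0, 0.3, -3.2]
grip_width: 0.066
grip_force: 25.0
```

>>> jog_arm([
  {"gripper":0.055,"slide":[0,0,0.001],"spin":0},
  {"gripper":0.055,"slide":[0,0,0.001],"spin":0},
])

```text
time_s: 30.25
ee_pos: [0.4535, -0.1777, 0.2434]
eef_rot: [-3.142, 0.0, 2.98]
force: [-1.7, 0.6, 1.7]
grip_width: 0.0661
grip_force: 25.0
```

>>> jog_arm([
  {"gripper":0.075,"slide":[0,0,0],"spin":0},
  {"gripper":0.085,"slide":[0,0,0],"spin":0},
  {"gripper":0.094,"slide":[0,0,0],"spin":0},
  {"gripper":0.094,"slide":[0,0,0],"spin":0},
  {"gripper":0.094,"slide":[0,0,0],"spin":0},
])

```text
time_s: 30.75
ee_pos: [0.4535, -0.1777, 0.2432]
eef_rot: [-3.142, 0.0, 2.98]
force: [0.2, -0.4, 0.9]
grip_width: 0.0939
grip_force: 0.0
```

>>> jog_arm([
  {"gripper":0.094,"slide":[0,0,-0.02],"spin":0},
  {"gripper":0.094,"slide":[0,0,-0.05],"spin":0},
  {"gripper":0.094,"slide":[0,0,-0.09],"spin":0},
  {"gripper":0.094,"slide":[0,0,-0.13],"spin":0},
  {"gripper":0.094,"slide":[0,0,-0.165],"spin":0},
  {"gripper":0.094,"slide":[0,0,-0.165],"spin":0},
])

```text
time_s: 31.35
ee_pos: [0.4535, -0.1778, 0.4127]
eef_rot: [-3.139, 0.007, 2.98]
force: [-0.2, -0.1, 0.0]
grip_width: 0.0941
grip_force: 0.0
```

```bash
python3 go.py .403 .182 .23
```

```text
t 31.35 grasp [ 0.4548 -0.1783  0.2327] yaw 2.98 w 0.0941 F [-0.2 -0.1  0. ] q [-0.45  0.15  1.68 -0.    1.3  -1.86]
[0.403 0.182 0.23 ] slide [0.108 0.347 0.001] spin -0.0
```

>>> jog_arm([
  {"gripper":0.094,"slide":[0.014,0.045,0],"spin":0},
  {"gripper":0.094,"slide":[0.028,0.09,0],"spin":0},
  {"gripper":0.094,"slide":[0.042,0.135,0],"spin":0},
  {"gripper":0.094,"slide":[0.056,0.18,0],"spin":0},
  {"gripper":0.094,"slide":[0.07,0.225,0],"spin":0},
  {"gripper":0.094,"slide":[0.084,0.27,0],"spin":0},
  {"gripper":0.094,"slide":[0.098,0.315,0],"spin":0},
  {"gripper":0.094,"slide":[0.108,0.347,0],"spin":0},
])

```text
time_s: 32.15
ee_pos: [0.4018, 0.1845, 0.4076]
eef_rot: [-3.141, -0.0, 2.981]
force: [0.2, 0.2, 0.5]
grip_width: 0.094
grip_force: 0.0
```

>>> jog_arm([
  {"gripper":0.094,"slide":[0,0,0],"spin":0},
  {"gripper":0.094,"slide":[0,0,0],"spin":0},
])

```text
time_s: 32.35
ee_pos: [0.4026, 0.1824, 0.4075]
eef_rot: [-3.141, -0.001, 2.981]
force: [-0.3, -0.3, -0.6]
grip_width: 0.0938
grip_force: 0.0
```

```bash
python3 - <<'E'
from h import *
p,X=cloud("wrist")
s=(X[...,2]>.12)&(X[...,2]<.165)&(np.hypot(X[...,0]-.403,X[...,1]-.182)<.06)
print(s.sum(),circ(X[s]) if s.sum() else "")
E
python3 go.py .403 .182 .1317
```

```text
2709 (array([402.7, 181.7]), 25.0)
t 32.4 grasp [0.4027 0.1816 0.2276] yaw 2.98 w 0.0938 F [0.4 1.  0.4] q [ 0.34  0.05  1.8  -0.    1.29 -1.07]
[0.403  0.182  0.1317] slide [-0.     0.     0.096] spin 0.0
```

>>> jog_arm([
  {"gripper":0.094,"slide":[0,0,0.025],"spin":0},
  {"gripper":0.094,"slide":[0,0,0.05],"spin":0},
  {"gripper":0.094,"slide":[0,0,0.075],"spin":0},
  {"gripper":0.094,"slide":[0,0,0.09],"spin":0},
  {"gripper":0.094,"slide":[0,0,0.095],"spin":0},
  {"gripper":0.094,"slide":[0,0,0.095],"spin":0},
])

```text
time_s: 33.0
ee_pos: [0.403, 0.1814, 0.3129]
eef_rot: [-3.141, -0.001, 2.978]
force: [-0.8, -0.1, -0.7]
grip_width: 0.0942
grip_force: 0.0
```

>>> jog_arm([
  {"gripper":0.06,"slide":[0,0,0],"spin":0},
  {"gripper":0.04,"slide":[0,0,0],"spin":0},
  {"gripper":0.04,"slide":[0,0,0],"spin":0},
  {"gripper":0.04,"slide":[0,0,0],"spin":0},
  {"gripper":0.04,"slide":[0,0,0],"spin":0},
  {"gripper":0.04,"slide":[0,0,0],"spin":0},
  {"gripper":0.04,"slide":[0,0,0],"spin":0},
  {"gripper":0.04,"slide":[0,0,0],"spin":0},
], squeeze=20)

```text
time_s: 33.8
ee_pos: [0.4028, 0.1821, 0.3132]
eef_rot: [-3.142, 0.0, 2.98]
force: [0.2, 0.1, 1.6]
grip_width: 0.047
grip_force: 20.0
```

```bash
python3 go.py .403 .182 .28 .44 -.1 .28 .450 -.402 .28 .45 -.402 .134
```

```text
t 33.8 grasp [0.4028 0.1821 0.1332] yaw 2.98 w 0.047 F [0.2 0.1 1.6] q [ 0.34  0.17  1.92 -0.    1.06 -1.07]
[0.403 0.182 0.28 ] slide [-0.    -0.    -0.147] spin -0.0
[ 0.44 -0.1   0.28] slide [-0.082 -0.272 -0.   ] spin 0
[ 0.45  -0.402  0.28 ] slide [-0.058 -0.296 -0.   ] spin 0
[ 0.45  -0.402  0.134] slide [ 0.    -0.     0.146] spin 0
```

>>> jog_arm([
  {"gripper":0.04,"slide":[0,0,-0.01],"spin":0},
  {"gripper":0.04,"slide":[0,0,-0.03],"spin":0},
  {"gripper":0.04,"slide":[0,0,-0.06],"spin":0},
  {"gripper":0.04,"slide":[0,0,-0.09],"spin":0},
  {"gripper":0.04,"slide":[0,0,-0.12],"spin":0},
  {"gripper":0.04,"slide":[0,0,-0.14],"spin":0},
  {"gripper":0.04,"slide":[0,0,-0.147],"spin":0},
  {"gripper":0.04,"slide":[0,0,-0.147],"spin":0},
])

```text
time_s: 34.6
ee_pos: [0.4026, 0.1821, 0.4607]
eef_rot: [3.141, 0.001, 2.98]
force: [0.8, -0.1, -2.1]
grip_width: 0.0471
grip_force: 20.0
```

>>> jog_arm([
  {"gripper":0.04,"slide":[-0.004,-0.014,0],"spin":0},
  {"gripper":0.04,"slide":[-0.012,-0.04,0],"spin":0},
  {"gripper":0.04,"slide":[-0.022,-0.074,0],"spin":0},
  {"gripper":0.04,"slide":[-0.032,-0.108,0],"spin":0},
  {"gripper":0.04,"slide":[-0.042,-0.142,0],"spin":0},
  {"gripper":0.04,"slide":[-0.053,-0.176,0],"spin":0},
  {"gripper":0.04,"slide":[-0.063,-0.21,0],"spin":0},
  {"gripper":0.04,"slide":[-0.073,-0.244,0],"spin":0},
])

```text
time_s: 35.4
ee_pos: [0.4354, -0.0719, 0.4588]
eef_rot: [3.141, -0.002, 2.98]
force: [0.4, 0.8, -2.5]
grip_width: 0.0471
grip_force: 20.0
```

>>> jog_arm([
  {"gripper":0.04,"slide":[-0.009,-0.033,0],"spin":0},
  {"gripper":0.04,"slide":[-0.017,-0.067,0],"spin":0},
  {"gripper":0.04,"slide":[-0.025,-0.101,0],"spin":0},
  {"gripper":0.04,"slide":[-0.032,-0.135,0],"spin":0},
  {"gripper":0.04,"slide":[-0.039,-0.17,0],"spin":0},
  {"gripper":0.04,"slide":[-0.046,-0.205,0],"spin":0},
  {"gripper":0.04,"slide":[-0.052,-0.235,0],"spin":0},
  {"gripper":0.04,"slide":[-0.056,-0.255,0],"spin":0},
])

```text
time_s: 36.2
ee_pos: [0.4495, -0.3331, 0.4581]
eef_rot: [3.14, -0.002, 2.979]
force: [-0.1, 0.4, -2.0]
grip_width: 0.047
grip_force: 20.0
```

```bash
python3 go.py .452 -.402 .28
```

```text
t 36.2 grasp [ 0.4491 -0.3328  0.2781] yaw 2.979 w 0.047 F [-0.1  0.4 -2. ] q [-0.7   0.29  1.41 -0.    1.44 -2.11]
[ 0.452 -0.402  0.28 ] slide [-0.014 -0.068 -0.002] spin -0.001
```

>>> jog_arm([
  {"gripper":0.04,"slide":[-0.005,-0.027,0],"spin":0},
  {"gripper":0.04,"slide":[-0.01,-0.052,0],"spin":0},
  {"gripper":0.04,"slide":[-0.013,-0.068,0],"spin":0},
  {"gripper":0.04,"slide":[-0.013,-0.068,0.02],"spin":0},
  {"gripper":0.04,"slide":[-0.013,-0.068,0.045],"spin":0},
  {"gripper":0.04,"slide":[-0.013,-0.068,0.07],"spin":0},
  {"gripper":0.04,"slide":[-0.013,-0.068,0.085],"spin":0},
  {"gripper":0.04,"slide":[-0.013,-0.068,0.09],"spin":0},
])

```text
time_s: 37.0
ee_pos: [0.4514, -0.4002, 0.3668]
eef_rot: [3.139, -0.004, 2.98]
force: [0.0, -0.5, -1.0]
grip_width: 0.047
grip_force: 20.0
```

```bash
python3 go.py .451 -.402 .1352;python3 - <<'E'
from h import *
p,_=cloud("scene");q,_=cloud("wrist")
cv2.imwrite("pics/c5.png",np.hstack([cv2.resize(p[130:340,180:460],None,fx=1.4,fy=1.4),cv2.resize(q,(392,294))])[:,:,::-1])
E
```

```text
t 37.0 grasp [ 0.4507 -0.3995  0.1868] yaw 2.98 w 0.047 F [ 0.  -0.5 -1. ] q [-0.79  0.45  1.41 -0.    1.29 -2.19]
[ 0.451  -0.402   0.1352] slide [-0.    -0.002  0.052] spin -0.0
```

View pics/c5.png

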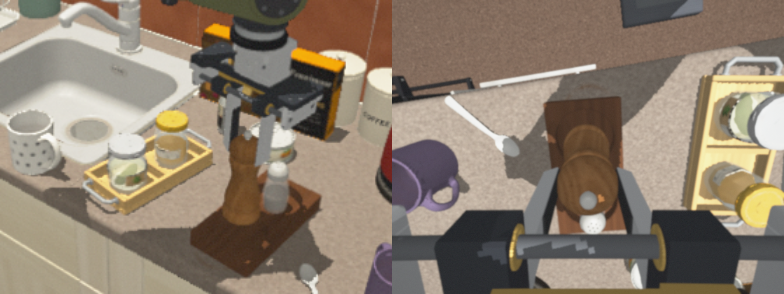

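Both jars stand in the tray; the mill is over the near well. Lower it.

>>> jog_arm([
  {"gripper":0.04,"slide":[0,-0.001,0.012],"spin":0},
  {"gripper":0.04,"slide":[0,-0.001,0.027],"spin":0},
  {"gripper":0.04,"slide":[0,-0.001,0.038],"spin":0},
  {"gripper":0.04,"slide":[0,-0.001,0.043],"spin":0},
  {"gripper":0.04,"slide":[0,-0.001,0.044],"spin":0},
  {"gripper":0.04,"slide":[0,-0.001,0.044],"spin":0},
])

```text
time_s: 37.7
ee_pos: [0.4514, -0.4014, 0.3263]
eef_rot: [-3.141, 0.0, 2.98]
force: [0.3, -0.2, -1.9]
grip_width: 0.0473
grip_force: 20.0
```

```bash
python3 go.py .451 -.402 .1352
```

```text
t 37.7 grasp [ 0.4515 -0.4014  0.1463] yaw 2.98 w 0.0473 F [ 0.3 -0.2 -1.9] q [-0.79  0.49  1.45 -0.    1.21 -2.2 ]
[ 0.451  -0.402   0.1352] slide [ 0.    -0.001  0.011] spin -0.0
```

>>> jog_arm([
  {"gripper":0.04,"slide":[0,0,0.003],"spin":0},
  {"gripper":0.04,"slide":[0,0,0.006],"spin":0},
  {"gripper":0.04,"slide":[0,0,0.008],"spin":0},
  {"gripper":0.04,"slide":[0,0,0.01],"spin":0},
  {"gripper":0.04,"slide":[0,0,0.01],"spin":0},
])

```text
time_s: 38.2
ee_pos: [0.4514, -0.4013, 0.3159]
eef_rot: [3.141, -0.0, 2.98]
force: [0.7, 0.2, -1.9]
grip_width: 0.0472
grip_force: 20.0
```

>>> jog_arm([
  {"gripper":0.04,"slide":[0,0,0.001],"spin":0},
  {"gripper":0.04,"slide":[0,0,0.001],"spin":0},
])

```text
time_s: 38.4
ee_pos: [0.4514, -0.4013, 0.3153]
eef_rot: [-3.141, 0.0, 2.98]
force: [-0.1, -0.3, -0.9]
grip_width: 0.0468
grip_force: 20.0
```

>>> jog_arm([
  {"gripper":0.04,"slide":[0,0,0.001],"spin":0},
  {"gripper":0.04,"slide":[0,0,0.001],"spin":0},
])

```text
time_s: 38.6
ee_pos: [0.4515, -0.4014, 0.3151]
eef_rot: [-3.141, 0.001, 2.98]
force: [-0.0, 0.7, 6.0]
grip_width: 0.0471
grip_force: 20.0
```

>>> jog_arm([
  {"gripper":0.05,"slide":[0,0,0],"spin":0},
  {"gripper":0.06,"slide":[0,0,0],"spin":0},
  {"gripper":0.094,"slide":[0,0,0],"spin":0},
  {"gripper":0.094,"slide":[0,0,0],"spin":0},
  {"gripper":0.094,"slide":[0,0,0],"spin":0},
  {"gripper":0.094,"slide":[0,0,0],"spin":0},
  {"gripper":0.094,"slide":[0,0,0],"spin":0},
])

```text
time_s: 39.3
ee_pos: [0.4514, -0.4013, 0.3141]
eef_rot: [3.142, -0.0, 2.98]
force: [0.5, -0.1, -1.3]
grip_width: 0.0928
grip_force: 0.0
```

>>> jog_arm([
  {"gripper":0.094,"slide":[0,0,-0.02],"spin":0},
  {"gripper":0.094,"slide":[0,0,-0.05],"spin":0},
  {"gripper":0.094,"slide":[0,0,-0.09],"spin":0},
  {"gripper":0.094,"slide":[0,0,-0.12],"spin":0},
  {"gripper":0.094,"slide":[0,0,-0.12],"spin":0},
  {"gripper":0.094,"slide":[0,0,-0.12],"spin":0},
])

```text
time_s: 39.9
ee_pos: [0.4513, -0.4012, 0.434]
eef_rot: [-3.141, 0.0, 2.98]
force: [0.8, -0.0, -0.3]
grip_width: 0.0941
grip_force: 0.0
```

```bash
python3 - <<'E'
from h import *
p,_=cloud("scene");q,X=cloud("top")
cv2.imwrite("pics/c6.png",np.hstack([cv2.resize(p[130:340,180:460],None,fx=1.4,fy=1.4),cv2.resize(q[150:300,220:420],(392,294))])[:,:,::-1])
for n in "spotted_mug spice_jar tin".split():print(n,[np.round(finder.find_in(n,c)[0]["point"],3) for c in("scene","top") if finder.find_in(n,c)])
print(telemetry.get_obs()["time_s"])
E
```

```text
spotted_mug [array([ 0.394, -0.017,  0.064]), array([ 0.41 , -0.041,  0.081])]
spice_jar [array([ 0.699, -0.236,  0.052]), array([ 0.699, -0.219,  0.09 ])]
tin [array([ 0.682, -0.325,  0.036]), array([ 0.695, -0.318,  0.035])]
40.6
```

View pics/c6.png

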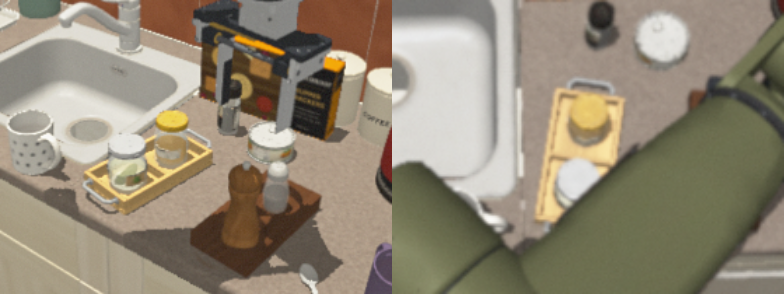

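All four stand upright in the right holders, and nothing else has been disturbed. Time to hand in.

```bash
python3 -c "
from station import workorder;print(workorder.hand_in())"
```

```text
the job is handed in; nothing more can be done
None
```

The swap is done and handed in at about 41 s: the mill and shaker stand in the seasoning stand's wells and the honey and preserve jars in the breakfast tray, all upright and let go; the mug, spice jar and tin still look to be where they started.

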